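# Lean the damp ware board against the firebrick to dry

## Robot

A 7-joint arm with a two-finger parallel gripper is mounted at the origin on the work surface. World frame = base frame: x ahead of the robot, y to its left, z up, the work surface at z = 0. Lengths are in m, angles in rad, forces in N, time in s.
With the tool pointing down it reaches from about 0.425 to 0.875 m from the base axis. Payload 4.7 kg.
Tool frame: the origin (TCP) lies at the very end of the fingers, on their centre line; the grasp point (between the pads) lies 19 mm behind it (grip_point_offset is the distance from the TCP to the grasp point, in m); x points along the fingers, z is the direction in which the jaws open and shut, and the axes are right-handed (so a half turn about x gives the same grasp; the last joint's range is limited). The gripper opens to 87 mm and grips with 3 to 60 N. Pads are 19 mm wide; open, the fingers measure 117 mm over their backs; the gripper's body (75 mm by 190 mm) begins 51 mm behind the grasp point.
Start: joints at [0.014, 0.321, -0.07, 1.45, 0.023, 1.371, -0.057], TCP at [0.65, -0, 0.223] pointing down, gripper open.
Joint ranges: [-2.86, 2.86], [-0.3, 2.09], [-1.38, 1.24], [0.06, 2.45], [-1.56, 4.7], [0.09, 2.05], [-2.69, 2.69]. Speed limits (rad/s): [2.57, 2.57, 3.14, 3.14, 3.14, 3.14, 3.14].

## Interface

Orientations are given as a rotation vector (axis times angle).
In Python, from bench import get_state, get_image, calibration, close_job, grip_point_offset gives the robot as it stands.
- The arm moves only by the tool play_rows, never from a script. Its argument "targets" is a list of rows, each an object with "claw": the closure, from 0 (fully open) to 1 (shut); "linear": the shift along the tool's x, y, z as a fraction of full scale, a list of three; "rotation": the turn, a rotation vector about the tool's x, y, z as a fraction of full scale, a list of three. In form: [{"claw": claw, "linear": [x, y, z], "rotation": [wx, wy, wz]}, ...]. A call has 1 to 10 rows; each row shifts and turns the pose as measured when the row begins, along the tool's axes as they then stand; what a row does not reach is not made up. Full scale, the value 1, is 2.5 cm for a shift and 90 degrees for a turn. A row lasts 1/12 s, in which the tool goes at most 41.7 mm and 7.16 degrees, less where a joint would pass 70% of its speed; a pose out of reach is approached as far as the arm can. A call with a number of a shift or a turn outside -1 to 1 is refused whole. A call with a gripper value outside its range is refused whole. The fingers move at their own pace and stop on an object; "newtons" is the grip in N (left out, the last holds). Time passes only in rows, so rows that do not move let the fingers close. It gives the time, the measured TCP pose, the force and the opening at its end, in the units of the state.
- get_state(): the state, without advancing time (a new reading comes with each control period).
- get_image(name): name is "scene" or "side" or "wrist"; returns the picture (384x512x3 uint8, blue, green, red); there is no depth.
- calibration(name): a dict with "fx", "fy", "cx", "cy" (pixels), "dist_coeffs" ([k1, k2, p1, p2, k3] as OpenCV has them; the pictures are not rectified), "rvec" (rotation vector, rad) and "tvec" (3), from world to camera coordinates, as OpenCV has them; the wrist camera has in their place "hand_eye" (4x4, takes a point from camera to tool coordinates, whose origin is the TCP and whose axes are the tool frame's). Camera axes: x right, y down, z forward; pixel columns grow to the right and rows downward; lengths in m; the calibration is good to about 2 mm. A picture is of the moment at which its call begins: read the wrist's pose just before it. calibration takes no time and is no camera call.
- close_job(): hands the job in, once; it reports no verdict.
The state is a dict: "time": time; "joint_positions": joint angles; "qd": joint speeds; "joint_torque": joint torques, N m; "position": TCP position; "tool_rot": TCP orientation; "ft_force": force on the tool from outside, world axes, zero at the start; "torque": the same for the moment, N m; "grip_width": opening from 0.0 (shut) to 1.0 (fully open).
Only numpy, scipy, OpenCV 4.12 (cv2) and the standard library are available. Lean on these libraries where they do the work, as an engineer would, in place of code of your own. Each camera call takes 0.05 s, during which the arm holds its last target. There are 200 camera calls.

## Task

The tall board in the slotted rack is still damp. Take it out and stand it on the table on its short end, leaning against either long side of the firebrick: sloping about 20 degrees from upright, square to the brick and with its whole width backed by it, so that it dries on both faces. Leave the two shorter boards standing in the rack.

Things in the scene. Friction and masses are not known exactly. Their poses are not given: they have to be found in the camera images.
- tall_board: Plain plywood board 190 mm tall, 100 mm wide, 12 mm thick, 0.14 to 0.28 kg, standing on a short end in any one of the three slots of a low wooden rack, whose floor is 10 mm above the table and whose slat tops are 50 mm above it: lift the board straight up at least 45 mm to clear them. Origin: centre of its bottom end; z runs up the board to its top, y along its width, x through its thickness.
- short_board_a: Same plywood, 120 mm tall, 100 wide, 12 thick, in another slot of the rack, parallel to the tall board; to be left there. Its top is 130 mm above the table. Origin and axes as for the tall board. The rack stays put: base 150 x 116 mm, slots 50 mm apart and 16 mm wide between slats.
- short_board_b: A second board just like short_board_a, in the third slot; to be left there.
- brick: Buff firebrick standing on its long narrow side on the table: 64 mm thick (its x), 230 mm long (its y), 114 mm high (its z). Origin: centre of its underside, on the table. It is heavy and does not move. Both long sides (facing its +x and -x) are kept clear.
Not all that is in view belongs to the job. Leave any green look-alike of the short_board_a alone.

How it is judged:
At the end, for the whole second after the job is handed in: Tall board at rest, bottom end on the table (origin under 12 mm), sloping 9 to 32 degrees from upright, touching the brick, square to it within 11 degrees, its middle within 80 mm of the brick's along the brick; short boards moved under 30 mm, tilted under 15 degrees (height (world z) of tall_board below 0.012 m and angle between tall_board's own z axis and vertical between 0.15 and 0.56 rad and contact force between tall_board and brick above 0.03 N and y of tall_board in the frame of brick between -0.08 and 0.08 m and angle between the y axis of tall_board and the y axis of brick, either way round below 0.2 rad and linear speed of tall_board below 0.02 m/s and angular speed of tall_board below 0.1 rad/s and distance of each of short_board_a, short_board_b from where it was at the start of the episode below 0.03 m and angle between each of short_board_a, short_board_b's own z axis and vertical below 0.26 rad).
It fails at once if a short board is pulled out of the rack or knocked aside (moved 30 mm or more) (distance of any of short_board_a, short_board_b from where it was at the start of the episode above 0.03 m).
It also fails if it takes over 48 s, if anything falls off the work surface, if the arm or the gripper's body presses on something with over 40 N, if the wrist force passes 120 N, or if a joint passes its speed limit or range.

## Working session

There is one attempt and no reset: what is moved stays moved. The work goes in short steps, Python scripts to look and compute and a tool call to move; the robot and the scene stay as the last step left them, time stands still between calls to the robot, and variables do not carry over. Pictures are saved under pics/ and viewed, about 8 in all and at most 12, crops included, and the job is handed in when it is done.

Besides the shell and the picture viewer there is one more tool, called after "Request:" as name(argument=value, ...), one argument or row to a line, values as JSON. play_rows: Moves the arm, as the interface text tells. Shift numbers are shares of 2.5 cm and turn numbers shares of 90 degrees, none past 1 either way. Its arguments: {"type":"object","properties":{"targets":{"type":"array"},"newtons":{"type":"number"}},"required":["targets"]}

```bash
mkdir -p pics
python3 - <<'E'
from bench import *
import cv2,numpy as np
s=get_state();print(s)
for n in("scene","side","wrist"):
    im=get_image(n);cv2.imwrite(f"pics/{n}0.png",im);c=calibration(n);print(n,c)
E
```

```text
{'time': 0.0, 'joint_positions': array([ 0.01408588,  0.32182316, -0.07008541,  1.45165689,  0.02259039,
        1.3707752 , -0.05687062]), 'qd': array([ 0.00076148, -0.00045691, -0.001506  , -0.00109711, -0.00026628,
       -0.00037739,  0.00020752]), 'joint_torque': array([-2.58547143e-04, -4.91284704e+01, -4.03903294e-01, -3.12526345e+01,
       -6.40594075e-02,  4.37659642e-02,  1.61017233e-04]), 'position': array([ 6.49461490e-01, -3.63837674e-05,  2.21470489e-01]), 'tool_rot': array([-1.24997144e-04,  1.57266997e+00, -1.12520121e-05]), 'ft_force': array([-0.16507525, -0.67948425, -0.61528815]), 'torque': array([ 0.00032495, -0.01574767,  0.01818407]), 'grip_width': 0.9980047163858262}
scene {'fx': 387.528764551838, 'fy': 387.528764551838, 'cx': 253.75756140950327, 'cy': 192.71972871091364, 'dist_coeffs': array([-0.07766251,  0.        ,  0.        ,  0.        ,  0.        ]), 'rvec': array([ 2.0896972 ,  1.0199997 , -0.45223581]), 'tvec': array([-0.34875271, -0.22247196,  1.21771497])}
side {'fx': 466.49985497798446, 'fy': 466.49985497798446, 'cx': 261.13039740185843, 'cy': 191.1545008492921, 'dist_coeffs': array([0.0261952, 0.       , 0.       , 0.       , 0.       ]), 'rvec': array([ 2.22670036, -0.63735386,  0.31727806]), 'tvec': array([-0.42134557,  0.22446421,  1.11771362])}
wrist {'fx': 333.31489042576, 'fy': 333.31489042576, 'cx': 258.67200439602857, 'cy': 190.55264391551881, 'dist_coeffs': array([-0.07437852,  0.        ,  0.        ,  0.        ,  0.        ]), 'hand_eye': array([[-1.28446310e-04, -2.46313367e-01,  9.69190234e-01,
        -1.62420109e-01],
       [-3.80793245e-04, -9.69190159e-01, -2.46313398e-01,
         6.40292294e-02],
       [ 9.99999919e-01, -4.00699142e-04,  3.06944336e-05,
        -2.48268106e-05],
       [ 0.00000000e+00,  0.00000000e+00,  0.00000000e+00,
         1.00000000e+00]])}
```

View pics/scene0.png

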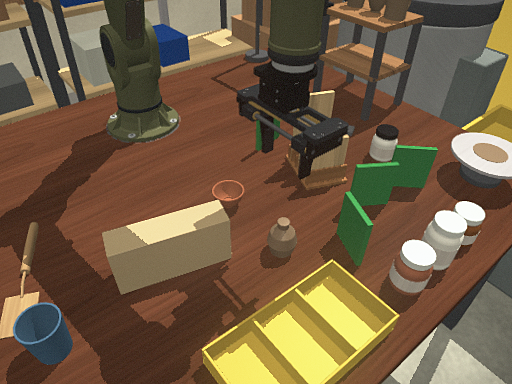

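View pics/side0.png

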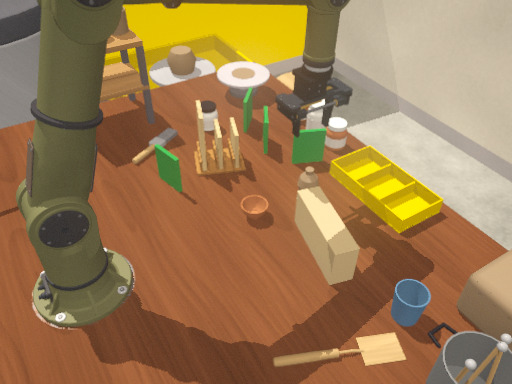

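The side view shows the rack at (219,160) with the tall board in its left slot (201,135) and the shorter boards at (217,145) and (235,140). Green decoys stand at (168,168), (248,110), (266,130) and (308,146). The brick is at (325,235). The scene view shows the brick at (170,245) and the rack behind the gripper at (318,150). Next, a close crop to confirm the choice.

Run:
```python
import cv2,numpy as np
a=cv2.imread("pics/side0.png");b=cv2.imread("pics/scene0.png")
def crop(im,x,y,w,h,s):
    c=cv2.resize(im[y:y+h,x:x+w],None,fx=s,fy=s,interpolation=cv2.INTER_CUBIC)
    for i in range(0,w,10):
        cv2.line(c,(i*s,0),(i*s,4 if i%20 else 10),(0,0,255),1)
        if i%20==0: cv2.putText(c,str(x+i),(i*s,20),0,.35,(255,255,255),1)
    for i in range(0,h,10):
        cv2.line(c,(0,i*s),(4 if i%20 else 10,i*s),(0,0,255),1)
        if i%20==0: cv2.putText(c,str(y+i),(10,i*s+4),0,.35,(255,255,255),1)
    return c
A=crop(a,180,90,80,98,6)[:588]
B=crop(a,285,180,80,110,2);
C=crop(b,95,190,150,105,2)
h=588;out=np.zeros((h,480+300,3),np.uint8);out[:A.shape[0],:480]=A;out[:220,480:640]=B;out[240:450,480:780]=C
cv2.imwrite("pics/crop1.png",out)
```

```text
(no output)
```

View pics/crop1.png

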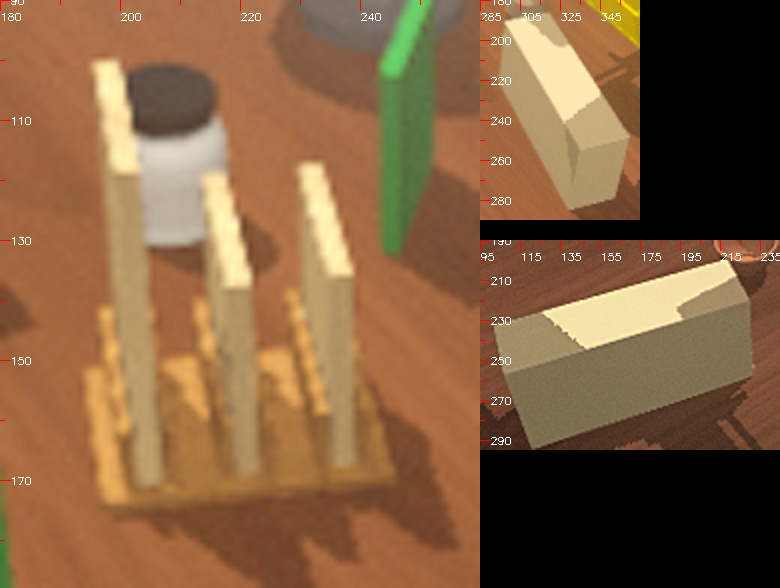

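Tall board's top end corners (side view): (194,100.5), (198.5,100), (202.5,118), (197.5,118.5). It clearly stands higher than the two others, whose tops are at (218,128) and (233,127). Brick top corners: side (298,189), (336.5,254), (359,248.5); scene (102.5,231), (108.5,257), (221.5,200), (230,220).

```bash
cat > h.py <<'E'
import cv2,numpy as np
from bench import *
R=lambda v:cv2.Rodrigues(np.array(v,float))[0]
def ray(n,uv,st=None):
    c=calibration(n);K=np.array([[c['fx'],0,c['cx']],[0,c['fy'],c['cy']],[0,0,1]])
    p=cv2.undistortPoints(np.array(uv,float).reshape(-1,1,2),K,c['dist_coeffs']).reshape(-1,2)
    d=np.c_[p,np.ones(len(p))]
    if n=='wrist':
        H=c['hand_eye'];Rt=R(st['tool_rot']);return Rt@H[:3,3]+st['position'],d@H[:3,:3].T@Rt.T
    Rw=R(c['rvec']);return -Rw.T@np.array(c['tvec']).ravel(),d@Rw
def onz(n,uv,z,st=None):
    o,d=ray(n,uv,st);return o+d*((z-o[2])/d[:,2])[:,None]
E
python3 - <<'E'
from h import *
np.set_printoptions(precision=4,suppress=True)
print("tall",onz('side',[(194,100.5),(198.5,100),(202.5,118),(197.5,118.5)],.2)[:,:2])
print("sh1",onz('side',[(212,119.5),(216,119),(219.5,137),(215,138)],.13)[:,:2])
print("sh2",onz('side',[(228.5,118),(232.5,117),(238,135),(233.5,136)],.13)[:,:2])
print("brick side",onz('side',[(298,189),(317.5,186),(359,248.5),(336.5,254)],.114)[:,:2])
print("brick scene",onz('scene',[(102.5,231),(108.5,257),(221.5,200),(230,220)],.114)[:,:2])
E
```

```text
tall [[0.4651 0.3226]
 [0.4778 0.3185]
 [0.4434 0.2258]
 [0.4302 0.2306]]
sh1 [[0.5109 0.3031]
 [0.5228 0.2994]
 [0.4859 0.2098]
 [0.4722 0.212 ]]
sh2 [[0.5586 0.2849]
 [0.5721 0.2836]
 [0.5375 0.1911]
 [0.5236 0.1934]]
brick side [[ 0.5592 -0.082 ]
 [ 0.6106 -0.0989]
 [ 0.5576 -0.3227]
 [ 0.5027 -0.3086]]
brick scene [[ 0.4974 -0.305 ]
 [ 0.5631 -0.3206]
 [ 0.5607 -0.0818]
 [ 0.617  -0.1013]]
```

Request:
play_rows(
  targets=[
    {"claw": 0,"linear": [-0.4,0,0],"rotation": [0.075,0,0]},
    {"claw": 0,"linear": [-0.4,0,0],"rotation": [0.075,0,0]},
    {"claw": 0,"linear": [-0.4,0,0],"rotation": [0.075,0,0]},
    {"claw": 0,"linear": [0,0.54,-0.79],"rotation": [0,0,0]},
    {"claw": 0,"linear": [0,0.54,-0.79],"rotation": [0,0,0]},
    {"claw": 0,"linear": [0,0.54,-0.79],"rotation": [0,0,0]},
    {"claw": 0,"linear": [0,0.54,-0.79],"rotation": [0,0,0]},
    {"claw": 0,"linear": [0,0.54,-0.79],"rotation": [0,0,0]},
    {"claw": 0,"linear": [0,0.54,-0.79],"rotation": [0,0,0]},
    {"claw": 0,"linear": [0,0.54,-0.79],"rotation": [0,0,0]},
  ],
  newtons=30,
)

```text
time: 0.98
position: [0.5522, 0.135, 0.2473]
tool_rot: [0.297, 1.558, -0.308]
ft_force: [-0.4, 0.2, 0.3]
grip_width: 0.999
```

```bash
cat > go.py <<'E'
import sys
from h import *
np.set_printoptions(precision=4,suppress=True)
# usage: go.py x y z  -> total shift in tool axes, in full-scale units
s=get_state();T=R(s['tool_rot'])
print('t',round(s['time'],2),'pos',s['position'],'yaw z-axis deg',np.degrees(np.arctan2(T[1,2],T[0,2])),'tilt',np.degrees(np.arccos(-T[2,0])),'q',s['joint_positions'],'F',s['ft_force'],'w',s['grip_width'])
if len(sys.argv)>3: print('units',T.T@(np.array(sys.argv[1:4],float)-s['position'])/.025)
E
python3 go.py .454 .274 .25
python3 -c "
from h import *
print('bowl',onz('side',[(255,208)],.03),onz('scene',[(228,190)],.03))
print('green',onz('side',[(170,185)],0))"
```

```text
t 0.98 pos [0.5522 0.135  0.2473] yaw z-axis deg -22.090909009805916 tilt 0.6199421062688194 q [-0.1838  0.1493 -0.1163  1.6107  0.0198  1.3933 -0.6881] F [-0.4154  0.1675  0.2626] w 0.9986116268989426
units [-0.0998  3.6749 -5.7308]
bowl [[ 0.47221332 -0.01065245  0.03      ]] [[0.46133021 0.00137216 0.03      ]]
green [[0.32446642 0.23212517 0.        ]]
```

Request:
play_rows(
  targets=[
    {"claw": 0,"linear": [0,0.46,-0.72],"rotation": [-0.02,0,0]},
    {"claw": 0,"linear": [0,0.46,-0.72],"rotation": [0,0,0]},
    {"claw": 0,"linear": [0,0.46,-0.72],"rotation": [0,0,0]},
    {"claw": 0,"linear": [0,0.46,-0.72],"rotation": [0,0,0]},
    {"claw": 0,"linear": [0,0.46,-0.72],"rotation": [0,0,0]},
    {"claw": 0,"linear": [0,0.46,-0.72],"rotation": [0,0,0]},
    {"claw": 0,"linear": [0,0.46,-0.72],"rotation": [0,0,0]},
    {"claw": 0,"linear": [0,0.46,-0.72],"rotation": [0,0,0]},
    {"claw": 0,"linear": [0,0,0],"rotation": [0,0,0]},
  ],
)

```text
time: 1.73
position: [0.4364, 0.2833, 0.246]
tool_rot: [0.255, 1.567, -0.266]
ft_force: [-0.1, 0.9, -0.9]
grip_width: 0.997
```

```bash
python3 go.py .454 .274 .164; python3 -c "
from h import *
cv2.imwrite('pics/w1.png',get_image('wrist'))"
```

```text
t 1.73 pos [0.4364 0.2833 0.246 ] yaw z-axis deg -19.017522070443825 tilt 0.8002709113827798 q [-0.3634  0.0569 -0.2708  1.7155  0.0118  1.3847 -0.968 ] F [-0.098   0.8813 -0.8633] w 0.9971490272156872
units [ 3.2723 -0.0919  0.8199]
```

View pics/w1.png

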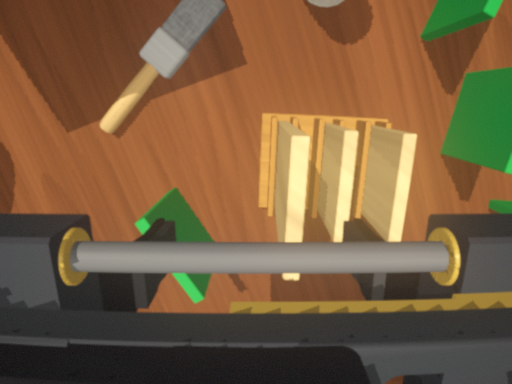

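Wrist view: tall board's top end runs from (290–308,137) to (283–300,278). The short boards' tops are to its right at (345,130)–(340,240) and (405,135)–(395,240).

```bash
python3 -c "
from h import *
np.set_printoptions(precision=4,suppress=True)
print(onz('wrist',[(290,136),(308,137),(283,278),(300,278)],.2,get_state()))"
```

```text
[[0.4717 0.318  0.2   ]
 [0.4821 0.3138 0.2   ]
 [0.4373 0.2263 0.2   ]
 [0.4485 0.2224 0.2   ]]
```

Request:
play_rows(
  targets=[
    {"claw": 0.2,"linear": [0,-0.09,0.5],"rotation": [0.015,0,0]},
    {"claw": 0.2,"linear": [0,-0.09,0.5],"rotation": [0,0,0]},
    {"claw": 0.2,"linear": [0,0,0],"rotation": [0,0,0]},
    {"claw": 0.2,"linear": [0.4,0,0],"rotation": [0,0,0]},
    {"claw": 0.2,"linear": [0.4,0,0],"rotation": [0,0,0]},
    {"claw": 0.2,"linear": [0.4,0,0],"rotation": [0,0,0]},
  ],
)

```text
time: 2.28
position: [0.4673, 0.2617, 0.2148]
tool_rot: [0.282, 1.558, -0.295]
ft_force: [0.3, 0.8, 0.2]
grip_width: 0.805
```

```bash
python3 go.py .458 .271 .164
```

```text
t 2.28 pos [0.4673 0.2617 0.2148] yaw z-axis deg -21.044961489814906 tilt 0.6038218715541358 q [-0.3357  0.1012 -0.2412  1.7312  0.027   1.3226 -0.9499] F [0.3417 0.7781 0.2356] w 0.8052681813841328
units [ 2.0317  0.2351 -0.4714]
```

Request:
play_rows(
  targets=[
    {"claw": 0.2,"linear": [0,0.2,-0.4],"rotation": [0,0,0]},
    {"claw": 0.2,"linear": [0,0,0],"rotation": [0,0,0]},
    {"claw": 0.2,"linear": [0,0,0],"rotation": [0,0,0]},
  ],
)

```text
time: 2.53
position: [0.4569, 0.2686, 0.2097]
tool_rot: [0.279, 1.564, -0.3]
ft_force: [0.4, -1.3, 0.6]
grip_width: 0.801
```

```bash
python3 go.py .458 .271 .164; python3 -c "
from h import *
cv2.imwrite('pics/w2.png',get_image('wrist'))"
```

```text
t 2.53 pos [0.4569 0.2686 0.2097] yaw z-axis deg -21.122803499877612 tilt 1.0629466358026516 q [-0.3473  0.0994 -0.2505  1.7437  0.0263  1.3202 -0.9722] F [ 0.4396 -1.2512  0.6347] w 0.8014424794144785
units [1.8256 0.1325 0.0237]
```

View pics/w2.png

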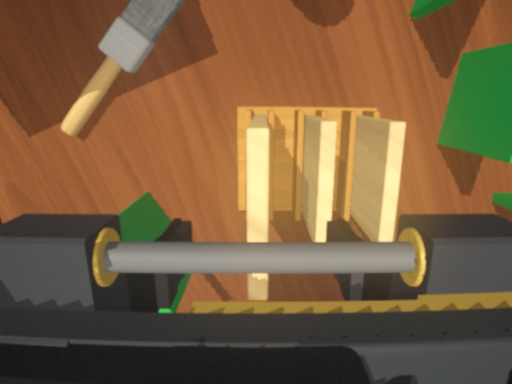

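The tall board's top strip is at column 258, on the jaw centre line and parallel to the tool. The fingertips clear the short boards, so I go down and grip.

Request:
play_rows(
  targets=[
    {"claw": 0.2,"linear": [0.5,0,0],"rotation": [0,0,0]},
    {"claw": 0.2,"linear": [0.5,0,0],"rotation": [0,0,0]},
    {"claw": 0.2,"linear": [0.4,0,0],"rotation": [0,0,0]},
    {"claw": 0.2,"linear": [0.2,0,0],"rotation": [0,0,0]},
    {"claw": 0.2,"linear": [0,0,0],"rotation": [0,0,0]},
    {"claw": 0.2,"linear": [0,0,0],"rotation": [0,0,0]},
  ],
)

```text
time: 3.08
position: [0.4558, 0.2704, 0.1674]
tool_rot: [0.278, 1.562, -0.296]
ft_force: [0.1, 0.4, 0.5]
grip_width: 0.803
```

```bash
python3 go.py .458 .271 .164
```

```text
t 3.08 pos [0.4558 0.2704 0.1674] yaw z-axis deg -20.925375325847074 tilt 0.8764624162817104 q [-0.3507  0.1258 -0.2531  1.8017  0.0337  1.2335 -0.9787] F [0.0791 0.3857 0.4795] w 0.8027430238455374
units [0.1367 0.0553 0.0734]
```

Request:
play_rows(
  targets=[
    {"claw": 1,"linear": [0.08,0,0.04],"rotation": [0,0,0]},
    {"claw": 1,"linear": [0,0,0],"rotation": [0,0,0]},
    {"claw": 1,"linear": [0,0,0],"rotation": [0,0,0]},
    {"claw": 1,"linear": [0,0,0],"rotation": [0,0,0]},
    {"claw": 1,"linear": [0,0,0],"rotation": [0,0,0]},
    {"claw": 1,"linear": [0,0,0],"rotation": [0,0,0]},
    {"claw": 1,"linear": [0,0,0],"rotation": [0,0,0]},
    {"claw": 1,"linear": [0,0,0],"rotation": [0,0,0]},
    {"claw": 1,"linear": [0,0,0],"rotation": [0,0,0]},
    {"claw": 1,"linear": [0,0,0],"rotation": [0,0,0]},
  ],
  newtons=30,
)

```text
time: 3.92
position: [0.4583, 0.2707, 0.1676]
tool_rot: [0.281, 1.559, -0.294]
ft_force: [0.3, 0.4, -0.8]
grip_width: 0.135
```

```bash
python3 go.py .458 .271 .31
```

```text
t 3.92 pos [0.4583 0.2707 0.1676] yaw z-axis deg -20.95219441571779 tilt 0.6383099017629597 q [-0.3498  0.1271 -0.2523  1.7999  0.0344  1.2299 -0.9776] F [ 0.3139  0.4199 -0.7943] w 0.1353193913978202
units [-5.696  -0.0475 -0.0486]
```

Request:
play_rows(
  targets=[
    {"claw": 1,"linear": [-0.4,0,0],"rotation": [0,0,0]},
    {"claw": 1,"linear": [-0.6,0,0],"rotation": [0,0,0]},
    {"claw": 1,"linear": [-0.6,0,0],"rotation": [0,0,0]},
    {"claw": 1,"linear": [-0.6,0,0],"rotation": [0,0,0]},
    {"claw": 1,"linear": [-0.6,0,0],"rotation": [0,0,0]},
    {"claw": 1,"linear": [-0.6,0,0],"rotation": [0,0,0]},
    {"claw": 1,"linear": [-0.6,0,0],"rotation": [0,0,0]},
    {"claw": 1,"linear": [-0.6,0,0],"rotation": [0,0,0]},
    {"claw": 1,"linear": [-0.6,0,0],"rotation": [0,0,0]},
    {"claw": 1,"linear": [-0.4,0,0],"rotation": [0,0,0]},
  ],
)

```text
time: 4.75
position: [0.4558, 0.2685, 0.3106]
tool_rot: [0.272, 1.57, -0.303]
ft_force: [0.1, 0.2, -2.9]
grip_width: 0.136
```

```bash
python3 - <<'E'
from h import *
np.set_printoptions(precision=4,suppress=True)
a=np.radians(75.8); n=np.array([np.sin(a),-np.cos(a),0]); yb=np.array([np.cos(a),np.sin(a),0])
face=np.array([.558,-.203,0])-.032*n
t=np.radians(19)
bz=np.array([0,0,np.cos(t)])+n*np.sin(t); bx=n*np.cos(t)-np.array([0,0,np.sin(t)])
for along in(0,):
  edge=face+yb*along-n*.114*np.tan(t)           # inner bottom edge on the table
  o=edge-bx*.006                                  # board origin
  print('final tcp',o+bz*.1576,'origin',o)
E
python3 go.py .50 -.16 .31; ls pics
```

```text
final tcp [ 0.5332 -0.1967  0.151 ] origin [ 0.4834 -0.1841  0.002 ]
t 4.75 pos [0.4558 0.2685 0.3106] yaw z-axis deg -20.954559550989863 tilt 1.535279780408392 q [-0.3479  0.066  -0.248   1.5789  0.0169  1.5255 -0.9621] F [ 0.0635  0.1568 -2.8963] w 0.13622409506179317
units [  0.2525 -15.3738   7.7794]
crop1.png
scene0.png
side0.png
w1.png
w2.png
wrist0.png
```

Request:
play_rows(
  targets=[
    {"claw": 1,"linear": [0,-0.4,0.2],"rotation": [0,0,0]},
    {"claw": 1,"linear": [0,-0.75,0.38],"rotation": [0,0,0]},
    {"claw": 1,"linear": [0,-0.75,0.38],"rotation": [0,0,0]},
    {"claw": 1,"linear": [0,-0.75,0.38],"rotation": [0,0,0]},
    {"claw": 1,"linear": [0,-0.75,0.38],"rotation": [0,0,0]},
    {"claw": 1,"linear": [0,-0.75,0.38],"rotation": [0,0,0]},
    {"claw": 1,"linear": [0,-0.75,0.38],"rotation": [0,0,0]},
    {"claw": 1,"linear": [0,-0.75,0.38],"rotation": [0,0,0]},
    {"claw": 1,"linear": [0,-0.75,0.38],"rotation": [0,0,0]},
    {"claw": 1,"linear": [0,-0.75,0.38],"rotation": [0,0,0]},
  ],
)

```text
time: 5.58
position: [0.4731, 0.0583, 0.3088]
tool_rot: [0.264, 1.579, -0.298]
ft_force: [0.8, 0.1, -2.9]
grip_width: 0.136
```

```bash
python3 go.py .50 -.18 .32
```

```text
t 5.58 pos [0.4731 0.0583 0.3088] yaw z-axis deg -20.487056829149676 tilt 1.9689601055311492 q [-0.138  -0.0494 -0.0464  1.6971  0.0083  1.5265 -0.5421] F [ 0.8101  0.0897 -2.8944] w 0.13640075154115477
units [-0.3227 -8.5628  4.3337]
```

Request:
play_rows(
  targets=[
    {"claw": 1,"linear": [-0.04,-0.8,0.4],"rotation": [0,0,0]},
    {"claw": 1,"linear": [-0.04,-0.8,0.4],"rotation": [0,0,0]},
    {"claw": 1,"linear": [-0.04,-0.8,0.4],"rotation": [0,0,0]},
    {"claw": 1,"linear": [-0.04,-0.8,0.4],"rotation": [0,0,0]},
    {"claw": 1,"linear": [-0.04,-0.8,0.4],"rotation": [0,0,0]},
    {"claw": 1,"linear": [-0.04,-0.8,0.4],"rotation": [0,0,0]},
    {"claw": 1,"linear": [-0.04,-0.8,0.4],"rotation": [0,0,0]},
    {"claw": 1,"linear": [-0.04,-0.8,0.4],"rotation": [0,0,0]},
    {"claw": 1,"linear": [0,-0.5,0.3],"rotation": [-0.04,0,0]},
    {"claw": 1,"linear": [0,0,0],"rotation": [-0.035,0,0]},
  ],
)

```text
time: 6.42
position: [0.4836, -0.1593, 0.3108]
tool_rot: [0.179, 1.606, -0.219]
ft_force: [-1.8, -0.1, -3.4]
grip_width: 0.136
```

```bash
python3 go.py .50 -.185 .32
```

```text
t 6.42 pos [ 0.4836 -0.1593  0.3108] yaw z-axis deg -14.44859254905113 tilt 2.940983654589683 q [ 0.066   0.0187  0.1814  1.6271  0.027   1.5375 -0.0055] F [-1.8222 -0.069  -3.4126] w 0.13641030994311948
units [-0.3799 -0.8428  0.8774]
```

Request:
play_rows(
  targets=[
    {"claw": 1,"linear": [0,-0.25,0.2],"rotation": [0,0.045,0]},
    {"claw": 1,"linear": [0,-0.25,0.2],"rotation": [0,0.045,0]},
    {"claw": 1,"linear": [0,-0.25,0.2],"rotation": [0,0.045,0]},
    {"claw": 1,"linear": [0,0,0.1],"rotation": [0,0.045,0]},
    {"claw": 1,"linear": [0,0,0],"rotation": [0,0,0]},
    {"claw": 1,"linear": [0,0,0],"rotation": [0,0,0]},
  ],
)

```text
time: 6.92
position: [0.4892, -0.1895, 0.3044]
tool_rot: [0.226, 1.905, -0.202]
ft_force: [-0.9, -0.2, -2.6]
grip_width: 0.139
```

```bash
python3 go.py .515 -.192 .2; python3 -c "
from h import *
a=get_image('side');b=get_image('scene')
o=np.hstack([cv2.resize(a[60:310,230:430],(400,500)),cv2.resize(b[90:300,80:280],(400,420),).copy() if 0 else cv2.resize(b[60:310,80:280],(400,500))])
cv2.imwrite('pics/c2.png',o)"
```

```text
t 6.92 pos [ 0.4892 -0.1895  0.3044] yaw z-axis deg -15.340879560900916 tilt 19.715743406774113 q [ 0.1159  0.2946  0.2253  1.374  -0.0079  1.8197  0.08  ] F [-0.9206 -0.1564 -2.5679] w 0.13916827840745186
units [3.5819 0.2903 2.3678]
```

View pics/c2.png

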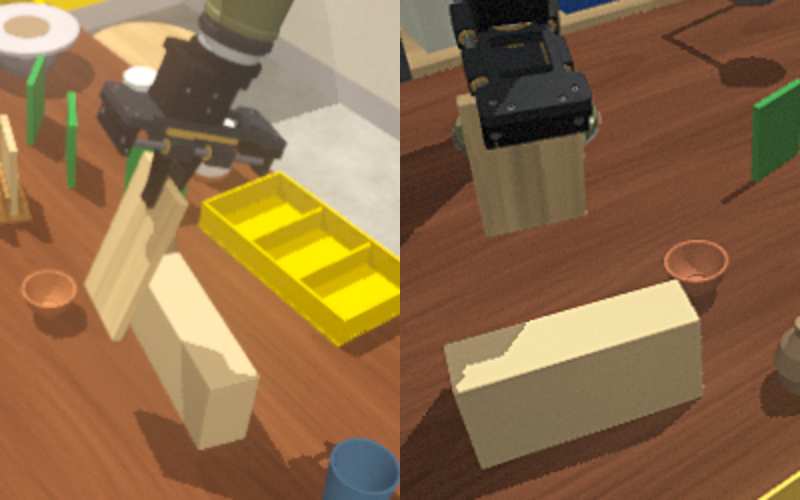

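The scene and side views show the board held by its top end, tilted about 20° toward the brick and square to it. The bowl is clear of the board's foot. Lowering next to the near long side.

Request:
play_rows(
  targets=[
    {"claw": 1,"linear": [0.5,0.02,0.28],"rotation": [0,0,0]},
    {"claw": 1,"linear": [0.6,0.02,0.335],"rotation": [0,0,0]},
    {"claw": 1,"linear": [0.6,0.02,0.335],"rotation": [0,0,0]},
    {"claw": 1,"linear": [0.6,0.02,0.335],"rotation": [0,0,0]},
    {"claw": 1,"linear": [0.6,0.02,0.335],"rotation": [0,0,0]},
    {"claw": 1,"linear": [0.6,0.02,0.335],"rotation": [0,0,0]},
    {"claw": 1,"linear": [0.4,0,0.2],"rotation": [0,0,0]},
    {"claw": 1,"linear": [0,0,0],"rotation": [0,0,0]},
    {"claw": 1,"linear": [0,0,0],"rotation": [0,0,0]},
  ],
)

```text
time: 7.77
position: [0.5048, -0.1911, 0.2018]
tool_rot: [0.222, 1.876, -0.196]
ft_force: [-0.5, -0.2, -2.7]
grip_width: 0.138
```

```bash
python3 go.py .533 -.197 .155
```

```text
t 7.77 pos [ 0.5048 -0.1911  0.2018] yaw z-axis deg -14.951306764837685 tilt 18.030731865236284 q [ 0.1202  0.3453  0.2161  1.5061 -0.0247  1.609   0.0812] F [-0.4808 -0.239  -2.7271] w 0.13786253971964352
units [1.4239 0.1011 1.6738]
```

Request:
play_rows(
  targets=[
    {"claw": 1,"linear": [0.45,0,0.15],"rotation": [0,0.01,0]},
    {"claw": 1,"linear": [0.45,0,0.15],"rotation": [0,0,0]},
    {"claw": 1,"linear": [0.45,0,0.15],"rotation": [0,0,0]},
    {"claw": 1,"linear": [0.2,0,0.07],"rotation": [0,0,0]},
    {"claw": 1,"linear": [0,0,0],"rotation": [0,0,0]},
    {"claw": 1,"linear": [0,0,0],"rotation": [0,0,0]},
  ],
)

```text
time: 8.27
position: [0.5052, -0.1924, 0.16]
tool_rot: [0.224, 1.888, -0.194]
ft_force: [0.2, 0.2, -1.9]
grip_width: 0.133
```

```bash
python3 go.py .533 -.197 .155; python3 -c "
from h import *
a=get_image('side')
o=cv2.resize(a[110:290,240:380],(560,580*180//140*140//180),interpolation=cv2.INTER_CUBIC)
cv2.imwrite('pics/c3.png',o)"
```

```text
t 8.27 pos [ 0.5052 -0.1924  0.16  ] yaw z-axis deg -14.95146078169347 tilt 18.690632913952093 q [ 0.1246  0.3841  0.2136  1.5433 -0.0309  1.5452  0.085 ] F [ 0.161   0.1523 -1.9226] w 0.13282918475439123
units [-0.17    0.1035  1.1272]
```

View pics/c3.png

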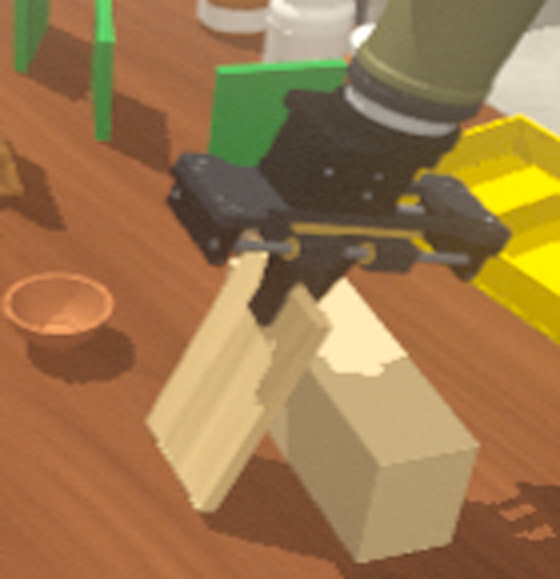

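Request:
play_rows(
  targets=[
    {"claw": 1,"linear": [-0.07,0,0.2],"rotation": [0,0,0]},
    {"claw": 1,"linear": [-0.07,0,0.2],"rotation": [0,0,0]},
    {"claw": 1,"linear": [-0.07,0,0.2],"rotation": [0,0,0]},
    {"claw": 1,"linear": [-0.07,0,0.2],"rotation": [0,0,0]},
    {"claw": 1,"linear": [0,0,0],"rotation": [0,0,0]},
    {"claw": 1,"linear": [0,0,0],"rotation": [0,0,0]},
  ],
)

```text
time: 8.82
position: [0.5297, -0.1987, 0.1618]
tool_rot: [0.223, 1.884, -0.195]
ft_force: [0.7, 0.4, -2.2]
grip_width: 0.133
```

```bash
python3 go.py .533 -.197 .151
```

```text
t 8.82 pos [ 0.5297 -0.1987  0.1618] yaw z-axis deg -14.937288665942082 tilt 18.47938280453452 q [ 0.1297  0.4318  0.2137  1.4741 -0.0394  1.5639  0.0886] F [ 0.6892  0.4427 -2.1937] w 0.13271961545603192
units [0.3732 0.1081 0.2408]
```

Request:
play_rows(
  targets=[
    {"claw": 1,"linear": [0.13,0,0.05],"rotation": [0,0,0]},
    {"claw": 1,"linear": [0.13,0,0.05],"rotation": [0,0,0]},
    {"claw": 1,"linear": [0.06,0,0.02],"rotation": [0,0,0]},
    {"claw": 1,"linear": [0,0,0],"rotation": [0,0,0]},
  ],
)

```text
time: 9.15
position: [0.5299, -0.199, 0.1524]
tool_rot: [0.223, 1.884, -0.195]
ft_force: [0.3, 0.6, -2.7]
grip_width: 0.136
```

```bash
python3 go.py .533 -.197 .151
```

```text
t 9.15 pos [ 0.5299 -0.199   0.1524] yaw z-axis deg -14.943150336528298 tilt 18.501242662948936 q [ 0.1305  0.4393  0.2131  1.4832 -0.0407  1.5477  0.0891] F [ 0.2867  0.6365 -2.6808] w 0.13608708679165926
units [0.0176 0.1097 0.1129]
```

Request:
play_rows(
  targets=[
    {"claw": 1,"linear": [0.06,0,0.02],"rotation": [0,0,0]},
    {"claw": 1,"linear": [0.06,0,0.02],"rotation": [0,0,0]},
    {"claw": 1,"linear": [0,0,0],"rotation": [0,0,0]},
  ],
)

```text
time: 9.4
position: [0.5302, -0.1997, 0.1519]
tool_rot: [0.223, 1.882, -0.195]
ft_force: [0.3, 1.1, -2.4]
grip_width: 0.134
```

```bash
python3 go.py .533 -.197 .151
```

```text
t 9.4 pos [ 0.5302 -0.1997  0.1519] yaw z-axis deg -14.962718767970431 tilt 18.38648014758136 q [ 0.131   0.4391  0.2135  1.4841 -0.0406  1.5449  0.0896] F [ 0.3185  1.0517 -2.4331] w 0.13436188486069806
units [0.0033 0.1334 0.0887]
```

Request:
play_rows(
  targets=[
    {"claw": 1,"linear": [0.12,0,0.04],"rotation": [0,0,0]},
    {"claw": 1,"linear": [0.1,0,0.03],"rotation": [0,0,0]},
    {"claw": 1,"linear": [0,0,0],"rotation": [0,0,0]},
  ],
)

```text
time: 9.65
position: [0.5309, -0.2013, 0.1517]
tool_rot: [0.223, 1.878, -0.197]
ft_force: [-0.6, 1.7, -0.7]
grip_width: 0.136
```

```bash
python3 go.py .533 -.197 .151
```

```text
t 9.65 pos [ 0.5309 -0.2013  0.1517] yaw z-axis deg -15.014963181668103 tilt 18.152863046204263 q [ 0.1319  0.4384  0.2142  1.4845 -0.0399  1.541   0.0903] F [-0.5629  1.7397 -0.6587] w 0.1361575481244937
units [0.0104 0.1874 0.0444]
```

Request:
play_rows(
  targets=[
    {"claw": 1,"linear": [-0.03,0,0.12],"rotation": [0,0,0]},
    {"claw": 1,"linear": [0,0,0.08],"rotation": [0,0,0]},
    {"claw": 1,"linear": [0,0,0],"rotation": [0,0,0]},
  ],
)

```text
time: 9.9
position: [0.5314, -0.2015, 0.1512]
tool_rot: [0.224, 1.889, -0.195]
ft_force: [0.4, 0.2, 2.9]
grip_width: 0.139
```

```bash
python3 go.py .533 -.197 .151; python3 -c "
from h import *
a=get_image('side');b=get_image('scene')
o=np.hstack([cv2.resize(a[130:280,260:360],(400,600),interpolation=cv2.INTER_CUBIC),cv2.resize(b[130:300,90:240],(400,453))if 0 else cv2.resize(b[100:300,100:233],(400,600))])
cv2.imwrite('pics/c4.png',o)"
```

```text
t 9.9 pos [ 0.5314 -0.2015  0.1512] yaw z-axis deg -14.977608786997136 tilt 18.788881118858033 q [ 0.1333  0.4489  0.2141  1.4738 -0.0408  1.5526  0.0921] F [0.4453 0.2118 2.8878] w 0.13864215890277612
units [-0.0044  0.1916  0.0174]
```

View pics/c4.png

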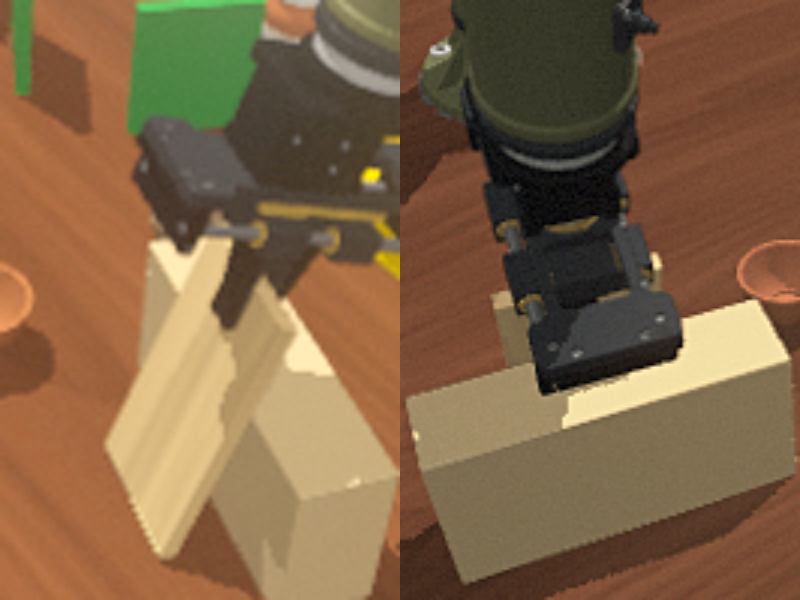

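The side view shows the foot on the table (lower edge at crop (165,555)) and the face at the brick's top edge. The wrist force confirms table contact, so I release.

Request:
play_rows(
  targets=[
    {"claw": 0.85,"linear": [0,0,0],"rotation": [0,0,0]},
    {"claw": 0.8,"linear": [0,0,0],"rotation": [0,0,0]},
    {"claw": 0.7,"linear": [0,0,0],"rotation": [0,0,0]},
    {"claw": 0.6,"linear": [0,0,0],"rotation": [0,0,0]},
    {"claw": 0.6,"linear": [0,0,0],"rotation": [0,0,0]},
    {"claw": 0.6,"linear": [0,0,0],"rotation": [0,0,0]},
  ],
)

```text
time: 10.5
position: [0.5342, -0.2024, 0.1502]
tool_rot: [0.222, 1.882, -0.197]
ft_force: [0.1, -1.0, 0.6]
grip_width: 0.373
```

```bash
python3 go.py; python3 -c "
from h import *
a=get_image('side');w=get_image('wrist')
o=np.hstack([cv2.resize(a[130:280,260:360],(400,600),interpolation=cv2.INTER_CUBIC),cv2.resize(w,(400,600))if 0 else cv2.copyMakeBorder(cv2.resize(w,(400,300)),0,300,0,0,0)])
cv2.imwrite('pics/c5.png',o)"
```

```text
t 10.5 pos [ 0.5342 -0.2024  0.1502] yaw z-axis deg -15.00729965703169 tilt 18.368973951696063 q [ 0.1331  0.4496  0.2141  1.4728 -0.0407  1.5453  0.0912] F [ 0.0903 -0.976   0.623 ] w 0.3734002065107894
```

View pics/c5.png

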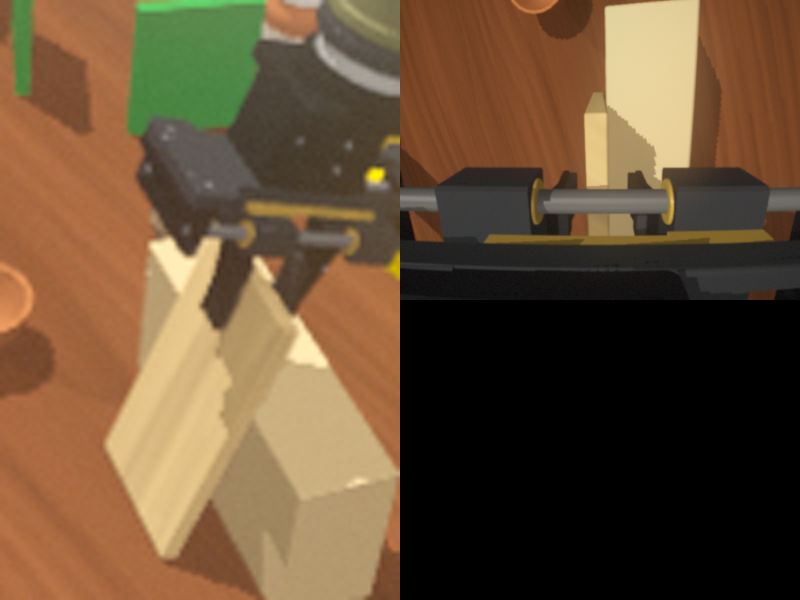

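The board leans parallel along the brick's long side and sits free between the fingers. Its strip is at wrist crop (597,150), with the fingers at 565 and 640. Withdrawing along the tool axis.

Request:
play_rows(
  targets=[
    {"claw": 0.55,"linear": [-0.2,0,0],"rotation": [0,0,0]},
    {"claw": 0.55,"linear": [-0.3,0,0],"rotation": [0,0,0]},
    {"claw": 0.55,"linear": [-0.5,0,0],"rotation": [0,0,0]},
    {"claw": 0.55,"linear": [-0.6,0,0],"rotation": [0,0,0]},
    {"claw": 0.55,"linear": [-0.6,0,0],"rotation": [0,0,0]},
    {"claw": 0.55,"linear": [-0.6,0,0],"rotation": [0,0,0]},
    {"claw": 0.55,"linear": [-0.6,0,0],"rotation": [0,0,0]},
    {"claw": 0.55,"linear": [-0.6,0,0],"rotation": [0,0,0]},
    {"claw": 0.55,"linear": [0,0,0],"rotation": [0,0,0]},
    {"claw": 0.55,"linear": [0,0,0],"rotation": [0,0,0]},
  ],
)

```text
time: 11.43
position: [0.568, -0.2084, 0.254]
tool_rot: [0.221, 1.879, -0.197]
ft_force: [-0.8, 0.4, -0.7]
grip_width: 0.451
```

```bash
python3 go.py; python3 -c "
from h import *
a=get_image('side');b=get_image('scene')
cv2.imwrite('pics/f_side.png',a);cv2.imwrite('pics/f_scene.png',b)
o=np.hstack([cv2.resize(a[90:290,180:360],(540,600),interpolation=cv2.INTER_CUBIC),cv2.resize(b[130:300,100:230],(260,340)) if 0 else cv2.copyMakeBorder(cv2.resize(b[130:300,100:230],(260,340)),0,260,0,0,0)])
cv2.imwrite('pics/c6.png',o)"
```

```text
t 11.43 pos [ 0.568  -0.2084  0.254 ] yaw z-axis deg -15.000673122548879 tilt 18.205195687321368 q [ 0.137   0.4671  0.2223  1.2393 -0.0451  1.7587  0.0929] F [-0.7999  0.4413 -0.6654] w 0.4512463664992082
```

View pics/c6.png

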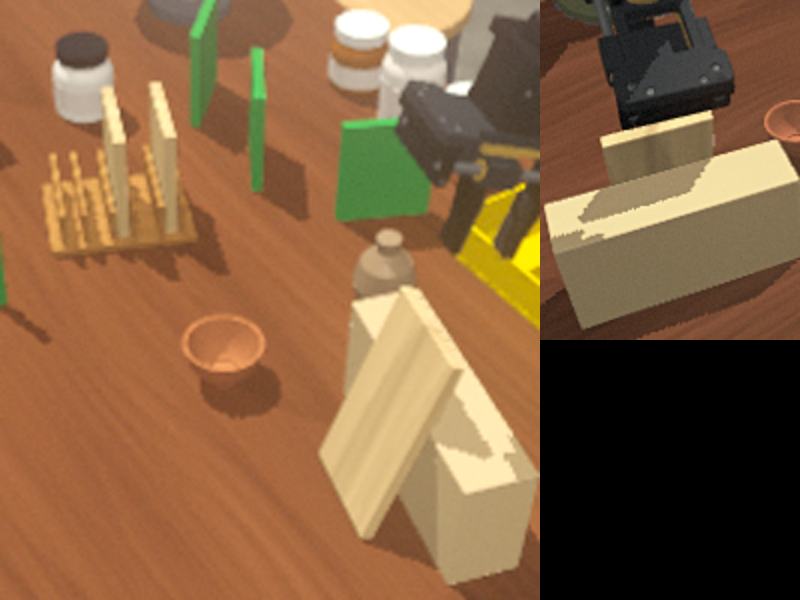

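Request:
play_rows(
  targets=[
    {"claw": 0.5,"linear": [-0.5,0,0],"rotation": [0,0,0]},
    {"claw": 0.5,"linear": [-0.5,0,0],"rotation": [0,0,0]},
    {"claw": 0.5,"linear": [0,0,0],"rotation": [0,0,0]},
    {"claw": 0.5,"linear": [0,0,0],"rotation": [0,0,0]},
    {"claw": 0.5,"linear": [0,0,0],"rotation": [0,0,0]},
    {"claw": 0.5,"linear": [0,0,0],"rotation": [0,0,0]},
    {"claw": 0.5,"linear": [0,0,0],"rotation": [0,0,0]},
    {"claw": 0.5,"linear": [0,0,0],"rotation": [0,0,0]},
    {"claw": 0.5,"linear": [0,0,0],"rotation": [0,0,0]},
    {"claw": 0.5,"linear": [0,0,0],"rotation": [0,0,0]},
  ],
)

```text
time: 12.37
position: [0.5706, -0.2084, 0.2696]
tool_rot: [0.225, 1.894, -0.196]
ft_force: [-0.7, -1.1, -0.5]
grip_width: 0.499
```

Run:
```python
from h import *
np.set_printoptions(precision=4,suppress=True)
b=onz('side',[(286.7,241.7),(302.3,269)],.004)
e=b[0]-b[1];yaw=np.degrees(np.arctan2(e[1],e[0]));print('foot',b[:,:2],'len',np.linalg.norm(e),'yaw',yaw,'brick 75.8')
a=np.radians(75.8);n=np.array([np.sin(a),-np.cos(a),0]);yb=np.array([np.cos(a),np.sin(a),0])
d=(b.mean(0)-[.558,-.203,0]);print('foot mid: gap to face',-d@n-.032,'along',d@yb)
t=onz('side',[(315,186)],.004+.19*np.cos(np.radians(18)))[0]-b[0]
print('tilt',np.degrees(np.arctan2(t@n,t[2])),'side lean along brick',np.degrees(np.arctan2(t@yb,t[2])))
a0=cv2.imread('pics/f_side.png');a1=get_image('side')
print('change board area',cv2.absdiff(a0,a1)[180:275,282:310].mean(),'rack',cv2.absdiff(a0,a1)[110:175,190:245].mean())
```

```text
foot [[ 0.4904 -0.1403]
 [ 0.4713 -0.2356]] len 0.09723377144171763 yaw 78.67536994708688 brick 75.8
foot mid: gap to face 0.04653201913739599 along -0.0043288588199045085
tilt 18.618070159745557 side lean along brick -0.5870247971559975
change board area 1.3233082706766917 rack 1.4714219114219114
```

```bash
python3 -c "
from bench import close_job
print(close_job())"
```

```text
the job is handed in; nothing more can be done
None
```

The tall board is out of the rack and leaning against the middle of the brick's near (−x) long side. I handed the job in at about 12.4 s; no verdict was reported.

Last checks, measured from the side camera:
- **Slope:** about 18.6° from upright.
- **Squareness:** within about 3° of the brick.
- **Position along the brick:** about 4 mm from its middle.
- **Foot:** on the table, judged from the wrist force as it touched down and from the picture.
- **Short boards:** both still upright in their slots in the last picture; I did not measure their exact displacement.
- **At rest:** nothing visibly moved between pictures taken about 1 s apart.

I could not measure the contact force with the brick directly. The foot's distance from the brick fits the board resting on its top edge. None of the checks failed or disagreed beyond a few millimetres of camera error.

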